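Function test of the mushroom stop button on a bench control station

TASK

Test the stop circuit with the fingertips: push the red mushroom stop button all the way down until it latches and let go so that it stays in by itself, then twist its head clockwise by pushing sideways on its ridge until it springs out again, and last push the blue reset button fully down and let it come back up. Only push: do not pinch or grip the head, do not press the green start button, and leave the roller, carton and tape roll round the station where they are.

Things in the scene. Friction and masses are not known exactly. Their poses are not given: they have to be found in the camera images.
- station: Fixed control station: a steel riser with a grey box and yellow lid on top. The box measures 162 (x) x 102 (y) mm and its lid's top is 130 mm above the bench; the foot plate is 160 x 110 mm. Origin: centre of the underside of the foot plate, on the bench; z up. The red mushroom stop button's axis is vertical at x = -30 mm, y = 0 of this frame. The blue and the green button stand on the lid at x = +50 mm, y = +26 and -26 mm; which is on which side varies.
- stop_head: Red mushroom head, 60 mm across, with a raised straight ridge 50 mm long, 12 mm wide, standing 18 mm above the head's crown, and two white arrows that show the release direction (clockwise seen from above). Origin: centre of the ridge's top face, on the button's axis; x runs along the ridge, z up. With the button out the ridge's top is 190 mm above the bench, 60 mm above the lid. It turns and sinks with the button.
- ridge_left: The ridge's flank on its +y side (stop_head frame), part of the red head; same origin and axes as stop_head. The flat flank lies at y = +6 mm, from x = -25 to 25 mm, and goes 18 mm down from the ridge's top.
- ridge_right: The ridge's flank on its -y side, at y = -6 mm; otherwise as ridge_left.
- stop_rim: The round rim of the red head, 60 mm across, from 26 to 37 mm below the ridge's top; same origin and axes as stop_head.
- stop_press (a joint): How far the mushroom head is pushed in: 0 m out, 0.009 m at the stop. A spring pushes it out with about 4 to 6 N; the latch adds 1 to 2 N on the way. Pushed beyond about 0.008 m it latches, and then stays at about 0.008 m when let go; pushed less it springs back out.
- stop_twist (a joint): Turn of the head, rad: 0 at rest, grows CLOCKWISE seen from above to a stop at 0.9. A weak spring turns it back to 0. When the button is latched, turning it to about 0.65 rad (0.06 N m) lets it spring out (a finger still rubbing on the ridge may hold it half out until the finger leaves); it turns back by itself when it is let go.
- reset_button (a joint): Blue push button: 0 m out, 0.006 m fully down (4 N); springs back up when let go.
- reset_button_top (a point): Centre of the top face of the blue reset button, 24 mm across, in a dark metal ring 40 mm across; its top is 18 mm above the lid (148 mm above the bench).
- start_button (a joint): Green push button, not to be pressed: 0 m out, 0.006 m fully down.
- start_button_top (a point): Centre of the top face of the green start button, same size and height as the blue one.
- roller: Loose grey grooved roller, 41 mm across and 26 mm high, standing on the bench beside the station. Origin: centre of its underside.
- carton: Loose small brown carton, 50 x 70 x 35 mm high, on the bench near the station's robot side. Origin: centre of its underside.
- tape: Loose roll of black tape, 55 mm across, 19 mm high, lying on the bench beside the station. Origin: centre of its underside.

How it is judged:
By the outcome, as a careful person would: the job done as asked, in the order asked, and still so for the second after the job is handed in, with the robot touching nothing.
It also fails if it takes over 40 s, if anything falls off the work surface, if the arm or the gripper's body presses on something with over 40 N, if the wrist force passes 120 N, or if a joint passes its speed limit or range.

ROBOT

A 6-joint arm with a two-finger parallel gripper is mounted at the origin on the work surface; the furniture and walls round the work are solid. World frame = base frame: x ahead of the robot, y to its left, z up, the work surface at z = 0. Lengths are in m, angles in rad, forces in N, time in s.
With the tool pointing down it reaches from about 0.35 to 0.775 m from the base axis. Payload 7.3 kg.
Tool frame: the origin (TCP) lies on the centre line of the jaws, within the pads' length; the fingertips stand tip_reach ahead of it and the grasp point (between the pads) lies 6 mm ahead of it (tip_reach is the distance from the TCP to the fingertips, in m); x points along the fingers, y is the direction in which the jaws open and shut, and the axes are right-handed (so a half turn about x gives the same grasp; the last joint's range is limited). The gripper opens to 92 mm and grips with 3 to 60 N. Pads are 19 mm wide; open, the fingers measure 130 mm over their backs; the gripper's body (75 mm by 190 mm) begins 47 mm behind the grasp point.
Start: joints at [1.064, 0.342, 1.524, -0, 1.275, -0.146], TCP at [0.185, 0.491, 0.252] pointing down, gripper open.
Joint ranges: [-2.53, 2.53], [-0.77, 2.02], [0.04, 2.7], [-1, 4.14], [0.28, 2.66], [-3.11, 3.11]. Speed limits (rad/s): [2.57, 2.57, 3.14, 3.14, 3.14, 3.14].

INTERFACE

Orientations are given as [roll, pitch, yaw] about the fixed x, y, z axes, in that order (R = Rz(yaw) Ry(pitch) Rx(roll)).
In Python, from cell import observe, read_camera, get_calibration, hand_in, tip_reach gives the robot as it stands. The module is installed in compiled form; this text tells all that it offers.
- The arm moves only by the shell command python3 -m crank 'ROWS' [FORCE]. ROWS is JSON, a list of rows, each an object of numbers: "fingers": the opening, from -1 (shut) to 1 (fully open); "tx", "ty", "tz": the shift along the tool's x, y, z in units of 40 mm (1.0 is 40 mm); "roll": the turn about the tool's x in units of 10 degrees (1.0 is 10 degrees). In form: [{"fingers": .., "tx": .., "ty": .., "tz": .., "roll": ..}, ...]. A call has exactly 8 rows; each row is the pose to reach, as a shift and turn from the pose commanded when the call began, along the tool's axes at that moment; what a row does not reach only later rows make up. A row lasts 1/8 s, in which the tool goes at most 62.5 mm and 10.7 degrees, less where a joint would pass 70% of its speed; a pose out of reach is approached as far as the arm can. A call with a gripper value outside its range is refused whole. The fingers move at their own pace and stop on an object; FORCE is the grip in N (left out, the last holds). Time passes only in rows, so rows that repeat a pose let the fingers close, or fill a call up. It gives the time, the measured TCP pose, the force and the opening at its end, in the units of the state.
- observe(): the state, without advancing time (a new reading comes with each control period).
- read_camera(name): name is "side" or "top"; returns (picture, depth): 420x560x3 uint8, red, green, blue; 420x560 float32, m along the optical axis (not along the pixel's ray), 0 where there is no reading.
- get_calibration(name): a dict with "vertical_fov" (degrees; the focal length in pixels is half the picture's height over the tangent of half this angle, whatever the lens; pixels are square), "cx", "cy" (the principal point, pixels), "pose" (4x4, takes a point from camera to world coordinates). Camera axes: x right, y down, z forward; pixel columns grow to the right and rows downward; lengths in m; the calibration is good to about 2 mm. A picture is of the moment at which its call begins. get_calibration takes no time and is no camera call.
- hand_in(): hands the job in, once; it reports no verdict.
The state is a dict: "time": time; "qpos": joint angles; "qvel": joint speeds; "joint_efforts": joint torques, N m; "tool_pos": TCP position; "tool_rot": TCP orientation; "contact_force": force on the tool from outside, world axes, zero at the start; "torque": the same for the moment, N m; "opening": finger opening in m.
Only numpy, scipy, OpenCV 4.12 (cv2) and the standard library are available. Lean on these libraries where they do the work, as an engineer would, in place of code of your own. Each camera call takes 0.05 s, during which the arm holds its last target. There are 200 camera calls.

## Working session

There is one attempt and no reset: what is moved stays moved. The work goes in short steps, Python scripts to look and compute and a shell command to move; the robot and the scene stay as the last step left them, time stands still between calls to the robot, and variables do not carry over. Pictures are saved under pics/ and viewed, about 8 in all and at most 12, crops included, and the job is handed in when it is done.

```bash
mkdir -p pics; cat > h.py <<'E'
import numpy as np, cv2
from cell import observe, read_camera, get_calibration, hand_in, tip_reach
def cal(n):
    c=get_calibration(n); f=210/np.tan(np.radians(c["vertical_fov"])/2); return f,c["cx"],c["cy"],np.array(c["pose"])
def ray(n,u,v,z):
    f,cx,cy,T=cal(n); d=T[:3,:3]@np.array([(u-cx)/f,(v-cy)/f,1]); o=T[:3,3]; return o+d*(z-o[2])/d[2]
def cloud(n,D):
    f,cx,cy,T=cal(n); v,u=np.mgrid[:420,:560]; P=np.stack([(u-cx)/f*D,(v-cy)/f*D,D],-1); return P@T[:3,:3].T+T[:3,3]
def snap(n,name):
    im,D=read_camera(n); cv2.imwrite(f"pics/{name}.png",im[:,:,::-1]); return im,D
E
python3 - <<'E'
from h import *
print(tip_reach if not callable(tip_reach) else tip_reach())
s=observe(); print({k:np.round(v,3) for k,v in s.items()})
for n in("top","side"):
    im,D=snap(n,n+"0"); np.savez(f"{n}0.npz",im=im,D=D); print(n,cal(n)[0],np.round(cal(n)[3],3).tolist())
    P=cloud(n,D); H=cv2.cvtColor(im,cv2.COLOR_RGB2HSV); h,S,V=H[...,0],H[...,1],H[...,2]
    for nm,m in dict(red=((h<8)|(h>172))&(S>130)&(V>70),blue=(h>98)&(h<125)&(S>120)&(V>60),green=(h>45)&(h<90)&(S>100)&(V>50),yel=(h>18)&(h<35)&(S>130)&(V>90)).items():
        k,l,st,ce=cv2.connectedComponentsWithStats(m.astype(np.uint8))
        for i in range(1,k):
            if st[i,4]>60: print(nm,st[i],ce[i].round(1),np.median(P[l==i],0).round(4))
E
```

```text
0.025
{'time': np.float64(0.0), 'qpos': array([ 1.064,  0.343,  1.525,  0.   ,  1.275, -0.146]), 'qvel': array([-0.001, -0.   , -0.001,  0.001, -0.001, -0.   ]), 'joint_efforts': array([ -0.   , -43.123, -24.422,   0.072,   0.056,  -0.   ]), 'tool_pos': array([0.185, 0.491, 0.251]), 'tool_rot': array([-1.734,  1.569, -2.095]), 'contact_force': array([ 0.599, -0.378, -0.03 ]), 'torque': array([-0.022,  0.016, -0.026]), 'opening': np.float64(0.092)}
top 464.09982921242346 [[-0.008, -0.996, 0.094, 0.371], [-1.0, 0.008, -0.005, 0.396], [0.004, -0.094, -0.996, 0.985], [0.0, 0.0, 0.0, 1.0]]
red [260   3  39  16 165] [278.2  12.9] [0.8868 0.3882 0.0041]
red [444  39  18  16 113] [452.8  46. ] [0.8091 0.0068 0.0071]
red [293 167  33  31 721] [308.9 181.9] [0.4883 0.3377 0.1642]
blue [ 356   79  204  230 6571] [422.6 204.1] [0.407  0.1716 0.183 ]
blue [350 105   5  18  63] [352.2 112.4] [0.6426 0.242  0.0771]
blue [351 125   5  22  87] [352.6 134.9] [0.5952 0.2427 0.0773]
blue [301 132  13  13 124] [306.7 137.6] [0.5741 0.3378 0.1449]
blue [346 134   4  20  72] [347.4 142.8] [0.5968 0.2416 0.
[... 816 characters left out ...]
9  29 128] [439.  145.1] [0.9285 0.3763 0.0042]
red [418 135  20  29 133] [425.6 150. ] [0.886  0.3839 0.0044]
red [288 196  33  34 741] [304.3 214.4] [0.4865 0.3298 0.164 ]
red [539 205  21  31 169] [549.9 217.4] [0.9032 0.0911 0.0852]
red [525 288  24  12 155] [536.1 293.9] [0.8099 0.0056 0.0059]
blue [ 149  143   75   61 1985] [185.1 170.7] [0.3942 0.647  0.0203]
blue [334 189  13  13 132] [339.8 195. ] [0.5747 0.3368 0.1442]
blue [  220   192   340   228 19003] [386. 289.] [0.6217 0.2031 0.1366]
green [310 176  13  12 124] [316.1 181.5] [0.5574 0.3852 0.1442]
yel [320  43  19  13 138] [330.1  49.1] [0.9146 0.7785 0.0188]
yel [ 266  178   91   82 2214] [311.1 220.5] [0.5118 0.3283 0.1225]
```

View pics/top0.png

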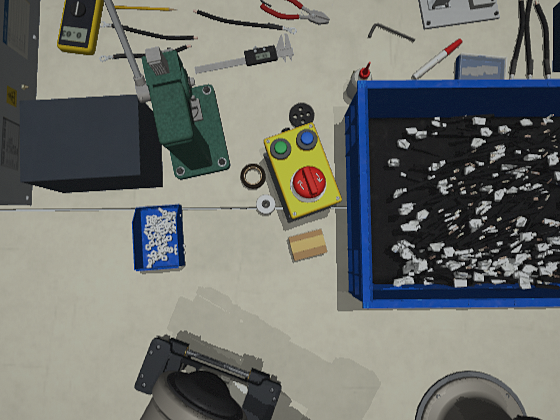

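View pics/side0.png

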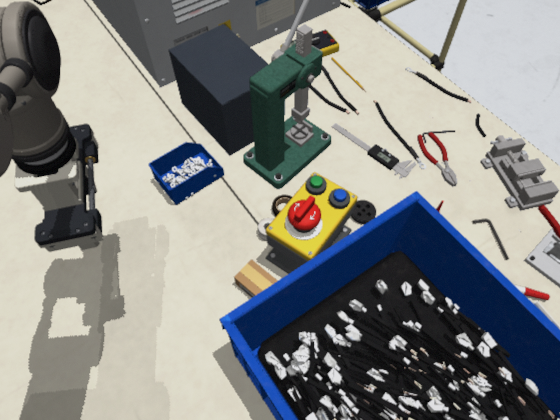

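```bash
python3 - <<'E'
from h import *
from scipy.spatial.transform import Rotation as R
s=observe(); print("R",R.from_euler('xyz',s['tool_rot']).as_matrix().round(3).tolist())
for n in("top","side"):
    d=np.load(n+"0.npz"); P=cloud(n,d['D']); im=d['im']
    near=np.hypot(P[...,0]-.49,P[...,1]-.3355)<.04
    m=near&(P[...,2]>.181); q=P[m]
    (c,sz,a)=cv2.minAreaRect((q[:,:2]*1000).astype(np.float32)); b=cv2.boxPoints((c,sz,a))
    w,V=np.linalg.eigh(np.cov(q[:,:2].T)); v=V[:,1]
    print(n,len(q),np.round(c,1),np.round(sz,1),a,"mean",q.mean(0).round(4),"ang",np.degrees(np.arctan2(v[1],v[0])))
    q=P[(P[...,1]>.45)&(P[...,1]<.62)&(P[...,0]>.4)&(P[...,0]<.75)&(P[...,2]>.1)]; print("press",q.min(0),q.max(0)) if len(q) else 0
    q=P[(P[...,1]<.26)&(P[...,1]>.1)&(P[...,0]>.3)&(P[...,0]<.65)]; print("bin zmax",q[:,2].max(), )
    cr=im[100:230,240:370] if n=="top" else im[160:280,245:375]
    big=cv2.resize(cr,(520,480),interpolation=cv2.INTER_CUBIC)
    globals()[n]=big
cv2.imwrite("pics/zoom.png",cv2.resize(np.hstack([top,side]),(800,370))[:,:,::-1])
E
```

```text
R [[-0.001, 0.353, 0.936], [-0.001, 0.936, -0.353], [-1.0, -0.001, -0.0]]
top 159 [491.5 336.3] [49.5 11.6] 19.08350944519043 mean [0.4916 0.3363 0.1831] ang -160.27347738017738
press [0.53722357 0.52729602 0.10032959] [0.70182459 0.61997545 0.316248  ]
bin zmax 0.1893934941983363
side 151 [491.9 337.3] [48.8 11.8] 19.43301773071289 mean [0.4915 0.3369 0.1827] ang -161.02040003441547
press [0.53809415 0.52770713 0.10002376] [0.70215772 0.61996928 0.31557774]
bin zmax 0.188175697744159
```

View pics/zoom.png

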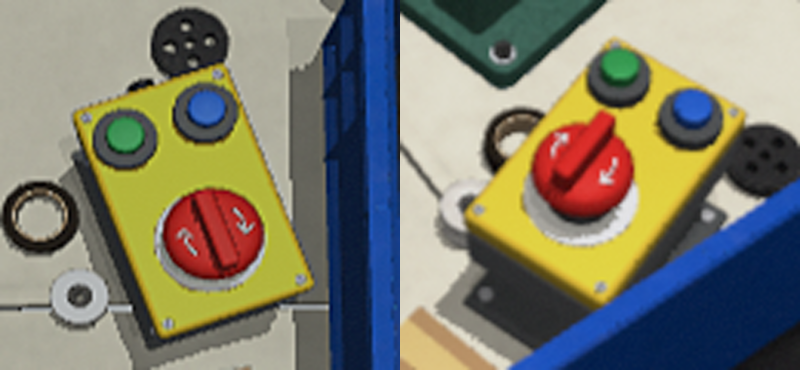

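```bash
python3 -m crank '[{"fingers":-1,"ty":-0.11,"tz":1.05,"roll":0.6},{"fingers":-1,"ty":-0.23,"tz":2.3,"roll":1.3},{"fingers":-1,"ty":-0.36,"tz":3.6,"roll":2.1},{"fingers":-1,"ty":-0.5,"tz":4.9,"roll":2.9},{"fingers":-1,"ty":-0.63,"tz":6.2,"roll":3.7},{"fingers":-1,"ty":-0.76,"tz":7.4,"roll":4.4},{"fingers":-1,"ty":-0.91,"tz":8.53,"roll":4.98},{"fingers":-1,"ty":-0.91,"tz":8.53,"roll":4.98}]' 20
python3 - <<'E'
from h import *
from scipy.spatial.transform import Rotation as R
s=observe(); print(s['tool_pos'],s['opening'],s['contact_force'],s['time'],s['qpos']); print(R.from_euler('xyz',s['tool_rot']).as_matrix().round(4).tolist())
E
```

```text
[0.18516475 0.49092765 0.25112614] 0.09183916334690803 [0.51954238 0.72285641 0.59885311] 0.1 [ 1.06399528e+00  3.42661222e-01  1.52487581e+00 -7.06856788e-06
  1.27541526e+00 -1.45960269e-01]
[[-0.0007, 0.3531, 0.9356], [-0.0012, 0.9356, -0.3531], [-1.0, -0.0013, -0.0002]]invalid input at $[0]: expected keys fingers, tx, ty, tz, roll
```

All five keys are needed.

```bash
python3 -m crank '[{"fingers":-1,"tx":0,"ty":-0.11,"tz":1.05,"roll":0.6},{"fingers":-1,"tx":0,"ty":-0.23,"tz":2.3,"roll":1.3},{"fingers":-1,"tx":0,"ty":-0.36,"tz":3.6,"roll":2.1},{"fingers":-1,"tx":0,"ty":-0.5,"tz":4.9,"roll":2.9},{"fingers":-1,"tx":0,"ty":-0.63,"tz":6.2,"roll":3.7},{"fingers":-1,"tx":0,"ty":-0.76,"tz":7.4,"roll":4.4},{"fingers":-1,"tx":0,"ty":-0.91,"tz":8.53,"roll":4.98},{"fingers":-1,"tx":0,"ty":-0.91,"tz":8.53,"roll":4.98}]' 20
cat > st.py <<'E'
from h import *
from scipy.spatial.transform import Rotation as R
s=observe(); M=R.from_euler('xyz',s['tool_rot']).as_matrix()
print('t',s['time'].round(2),'pos',s['tool_pos'].round(4),'tipz',round(s['tool_pos'][2]-.025,4),'open',round(float(s['opening']),4),'F',s['contact_force'].round(2),'M',s['torque'].round(2),'q6',s['qpos'][5].round(2),'tooly deg',np.degrees(np.arctan2(M[1,1],M[0,1])).round(2))
d=np.array([.4915,.3367])-s['tool_pos'][:2]; print('to axis: ty,tz units',(d@M[:2,1]/.04).round(3),(d@M[:2,2]/.04).round(3))
E
python3 st.py
```

```text
time: 1.1
tool_pos: [0.494, 0.3347, 0.2507]
tool_rot: [-0.952, 1.57, -2.186]
contact_force: [-0.5, 1.1, 0.2]
opening: 0.0161Traceback (most recent call last):
  File "st.py", line 4, in <module>
    print('t',s['time'].round(2),'pos',s['tool_pos'].round(4),'tipz',round(s['tool_pos'][2]-.025,4),'open',round(float(s['opening']),4),'F',s['contact_force'].round(2),'M',s['torque'].round(2),'q6',s['qpos'][5].round(2),'tooly deg',np.degrees(np.arctan2(M[1,1],M[0,1])).round(2))
              ^^^^^^^^^^^^^^^
AttributeError: 'float' object has no attribute 'round'
```

```bash
sed -i "s/s\['time'\].round(2)/round(float(s['time']),2)/" st.py
python3 -m crank '[{"fingers":-1,"tx":0.1,"ty":0,"tz":0,"roll":0},{"fingers":-1,"tx":0.25,"ty":0,"tz":0,"roll":0},{"fingers":-1,"tx":0.45,"ty":0,"tz":0,"roll":0},{"fingers":-1,"tx":0.65,"ty":0,"tz":0,"roll":0},{"fingers":-1,"tx":0.75,"ty":0,"tz":0,"roll":0},{"fingers":-1,"tx":0.78,"ty":0,"tz":0,"roll":0},{"fingers":-1,"tx":0.78,"ty":0,"tz":0,"roll":0},{"fingers":-1,"tx":0.78,"ty":0,"tz":0,"roll":0}]'; python3 st.py
```

```text
time: 2.1
tool_pos: [0.4919, 0.3367, 0.2208]
tool_rot: [1.827, 1.57, 0.597]
contact_force: [0.7, 0.1, -0.1]
opening: 0.0004
t 2.1 pos [0.4919 0.3367 0.2208] tipz 0.1958 open 0.0004 F [ 0.65  0.05 -0.13] M [-0.05  0.04  0.02] q6 0.13 tooly deg 19.52
to axis: ty,tz units -0.009 -0.002
```

```bash
python3 -m crank '[{"fingers":-1,"tx":0.1,"ty":0,"tz":0,"roll":0},{"fingers":-1,"tx":0.2,"ty":0,"tz":0,"roll":0},{"fingers":-1,"tx":0.28,"ty":0,"tz":0,"roll":0},{"fingers":-1,"tx":0.34,"ty":0,"tz":0,"roll":0},{"fingers":-1,"tx":0.37,"ty":0,"tz":0,"roll":0},{"fingers":-1,"tx":0.38,"ty":0,"tz":0,"roll":0},{"fingers":-1,"tx":0.38,"ty":0,"tz":0,"roll":0},{"fingers":-1,"tx":0.38,"ty":0,"tz":0,"roll":0}]'; python3 st.py
```

```text
time: 3.1
tool_pos: [0.4916, 0.3367, 0.2061]
tool_rot: [1.697, 1.57, 0.468]
contact_force: [-2.5, -1.1, 6.4]
opening: 0.0004
t 3.1 pos [0.4916 0.3367 0.2061] tipz 0.1811 open 0.0004 F [-2.47 -1.14  6.45] M [-0.32  0.38 -0.05] q6 0.13 tooly deg 19.53
to axis: ty,tz units -0.003 -0.001
```

```bash
python3 -m crank '[{"fingers":-1,"tx":0.02,"ty":0,"tz":0,"roll":0},{"fingers":-1,"tx":0.04,"ty":0,"tz":0,"roll":0},{"fingers":-1,"tx":0.05,"ty":0,"tz":0,"roll":0},{"fingers":-1,"tx":0.05,"ty":0,"tz":0,"roll":0},{"fingers":-1,"tx":0.05,"ty":0,"tz":0,"roll":0},{"fingers":-1,"tx":0.05,"ty":0,"tz":0,"roll":0},{"fingers":-1,"tx":0.05,"ty":0,"tz":0,"roll":0},{"fingers":-1,"tx":0.05,"ty":0,"tz":0,"roll":0}]'; python3 st.py
```

```text
time: 4.1
tool_pos: [0.4917, 0.3367, 0.2035]
tool_rot: [1.712, 1.571, 0.482]
contact_force: [-2.0, -1.8, 5.4]
opening: 0.0004
t 4.1 pos [0.4917 0.3367 0.2035] tipz 0.1785 open 0.0004 F [-2.03 -1.78  5.37] M [-0.3   0.38  0.02] q6 0.13 tooly deg 19.53
to axis: ty,tz units -0.004 -0.001
```

```bash
python3 -m crank '[{"fingers":-1,"tx":0.02,"ty":0,"tz":0,"roll":0},{"fingers":-1,"tx":0.04,"ty":0,"tz":0,"roll":0},{"fingers":-1,"tx":0.06,"ty":0,"tz":0,"roll":0},{"fingers":-1,"tx":0.08,"ty":0,"tz":0,"roll":0},{"fingers":-1,"tx":0.08,"ty":0,"tz":0,"roll":0},{"fingers":-1,"tx":0.08,"ty":0,"tz":0,"roll":0},{"fingers":-1,"tx":0.08,"ty":0,"tz":0,"roll":0},{"fingers":-1,"tx":0.08,"ty":0,"tz":0,"roll":0}]'; python3 st.py
```

```text
time: 5.1
tool_pos: [0.4917, 0.3367, 0.2002]
tool_rot: [-1.826, 1.571, -3.055]
contact_force: [-2.2, -2.3, 5.2]
opening: 0.0003
t 5.1 pos [0.4917 0.3367 0.2002] tipz 0.1752 open 0.0003 F [-2.21 -2.32  5.18] M [-0.32  0.4  -0.03] q6 0.13 tooly deg 19.53
to axis: ty,tz units -0.003 -0.002
```

```bash
python3 - <<'E'
from h import *
im,D=snap("side","s1"); a=im[130:270,240:380]
im2,D2=snap("top","t1"); b=im2[100:240,230:370]
cv2.imwrite("pics/p1.png",cv2.resize(np.hstack([a,b]),(800,400),interpolation=cv2.INTER_CUBIC)[:,:,::-1])
E
```

```text
(no output)
```

View pics/p1.png

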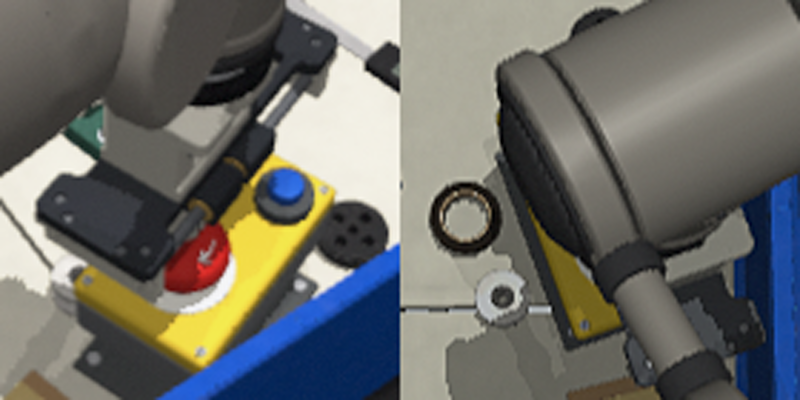

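```bash
python3 -m crank '[{"fingers":-1,"tx":0.02,"ty":0,"tz":0,"roll":0},{"fingers":-1,"tx":0.04,"ty":0,"tz":0,"roll":0},{"fingers":-1,"tx":0.05,"ty":0,"tz":0,"roll":0},{"fingers":-1,"tx":0.05,"ty":0,"tz":0,"roll":0},{"fingers":-1,"tx":0.05,"ty":0,"tz":0,"roll":0},{"fingers":-1,"tx":0.05,"ty":0,"tz":0,"roll":0},{"fingers":-1,"tx":0.05,"ty":0,"tz":0,"roll":0},{"fingers":-1,"tx":0.05,"ty":0,"tz":0,"roll":0}]'; python3 st.py
```

```text
time: 6.2
tool_pos: [0.4917, 0.3367, 0.1996]
tool_rot: [1.647, 1.57, 0.417]
contact_force: [-4.3, -2.2, 12.4]
opening: 0.0008
t 6.2 pos [0.4917 0.3367 0.1996] tipz 0.1746 open 0.0008 F [-4.26 -2.2  12.45] M [-0.58  0.89 -0.03] q6 0.13 tooly deg 19.53
to axis: ty,tz units -0.005 -0.002
```

```bash
python3 -m crank '[{"fingers":-1,"tx":-0.2,"ty":0,"tz":0,"roll":0},{"fingers":-1,"tx":-0.6,"ty":0,"tz":0,"roll":0},{"fingers":-1,"tx":-1,"ty":0,"tz":0,"roll":0},{"fingers":-1,"tx":-1,"ty":0.2,"tz":-0.3,"roll":0},{"fingers":-1,"tx":-1,"ty":0.45,"tz":-0.6,"roll":0},{"fingers":-1,"tx":-1,"ty":0.45,"tz":-0.6,"roll":0},{"fingers":-1,"tx":-1,"ty":0.45,"tz":-0.6,"roll":0},{"fingers":-1,"tx":-1,"ty":0.45,"tz":-0.6,"roll":0}]'; python3 st.py
python3 - <<'E'
from h import *
d=np.load("side0.npz")
im,D=snap("side","s2"); P=cloud("side",D); P0=cloud("side",d['D'])
def red(im):
    H=cv2.cvtColor(im,cv2.COLOR_RGB2HSV); return ((H[...,0]<8)|(H[...,0]>172))&(H[...,1]>130)
for Q,i in((P0,d['im']),(P,im)):
    m=red(i)&(np.hypot(Q[...,0]-.4915,Q[...,1]-.3367)<.034); z=Q[...,2][m]; print(m.sum(),np.percentile(z,[5,50,80,90,95,99]).round(4))
cv2.imwrite("pics/p2.png",cv2.resize(im[150:270,240:380],(700,600),interpolation=cv2.INTER_CUBIC)[:,:,::-1])
E
```

```text
time: 7.2
tool_pos: [0.5005, 0.365, 0.238]
tool_rot: [-1.362, 1.57, -2.592]
contact_force: [0.4, -1.0, 0.3]
opening: 0.0007
t 7.2 pos [0.5005 0.365  0.238 ] tipz 0.213 open 0.0007 F [ 0.36 -1.03  0.26] M [-0.11  0.01  0.01] q6 0.17 tooly deg 19.51
to axis: ty,tz units -0.449 0.592
747 [0.1537 0.1639 0.1805 0.1827 0.1835 0.1843]
723 [0.1469 0.1564 0.1729 0.1748 0.1755 0.1768]
```

View pics/p2.png

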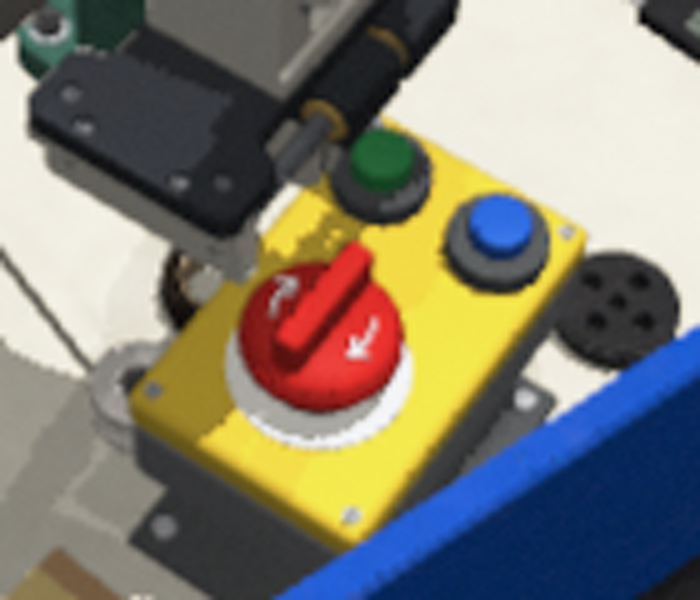

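```bash
python3 -m crank '[{"fingers":-1,"tx":0.2,"ty":0,"tz":0,"roll":0},{"fingers":-1,"tx":0.5,"ty":0,"tz":0,"roll":0},{"fingers":-1,"tx":0.8,"ty":0,"tz":0,"roll":0},{"fingers":-1,"tx":1.0,"ty":0,"tz":0,"roll":0},{"fingers":-1,"tx":1.1,"ty":0,"tz":0,"roll":0},{"fingers":-1,"tx":1.1,"ty":0,"tz":0.1,"roll":0},{"fingers":-1,"tx":1.1,"ty":0,"tz":0.15,"roll":0},{"fingers":-1,"tx":1.1,"ty":0,"tz":0.15,"roll":0}]'; python3 st.py
```

```text
time: 8.25
tool_pos: [0.5029, 0.3595, 0.1946]
tool_rot: [1.795, 1.57, 0.565]
contact_force: [0.1, -0.7, 0.3]
opening: 0.0005
t 8.25 pos [0.5029 0.3595 0.1946] tipz 0.1696 open 0.0005 F [ 0.12 -0.7   0.34] M [-0.07  0.07  0.01] q6 0.16 tooly deg 19.51
to axis: ty,tz units -0.46 0.443
```

```bash
python3 -m crank '[{"fingers":-1,"tx":0,"ty":0,"tz":0.09,"roll":0},{"fingers":-1,"tx":0,"ty":0.03,"tz":0.15,"roll":0.7},{"fingers":-1,"tx":0,"ty":0.06,"tz":0.21,"roll":1.4},{"fingers":-1,"tx":0,"ty":0.09,"tz":0.28,"roll":2.1},{"fingers":-1,"tx":0,"ty":0.1,"tz":0.345,"roll":2.8},{"fingers":-1,"tx":0,"ty":0.11,"tz":0.415,"roll":3.5},{"fingers":-1,"tx":0,"ty":0.11,"tz":0.485,"roll":4.2},{"fingers":-1,"tx":0,"ty":0.105,"tz":0.515,"roll":4.5}]'; python3 st.py
```

```text
time: 9.25
tool_pos: [0.5149, 0.3431, 0.1957]
tool_rot: [2.738, 1.564, 0.72]
contact_force: [2.8, 6.5, 2.8]
opening: 0.0007
t 9.25 pos [0.5149 0.3431 0.1957] tipz 0.1707 open 0.0007 F [2.78 6.53 2.79] M [ 0.81 -0.38 -0.06] q6 0.91 tooly deg -25.62
to axis: ty,tz units -0.459 0.397
```

```bash
python3 - <<'E'
from h import *
im,D=snap("side","s3")
cv2.imwrite("pics/p3.png",cv2.resize(im[150:270,240:380],(700,600),interpolation=cv2.INTER_CUBIC)[:,:,::-1])
E
```

```text
(no output)
```

View pics/p3.png

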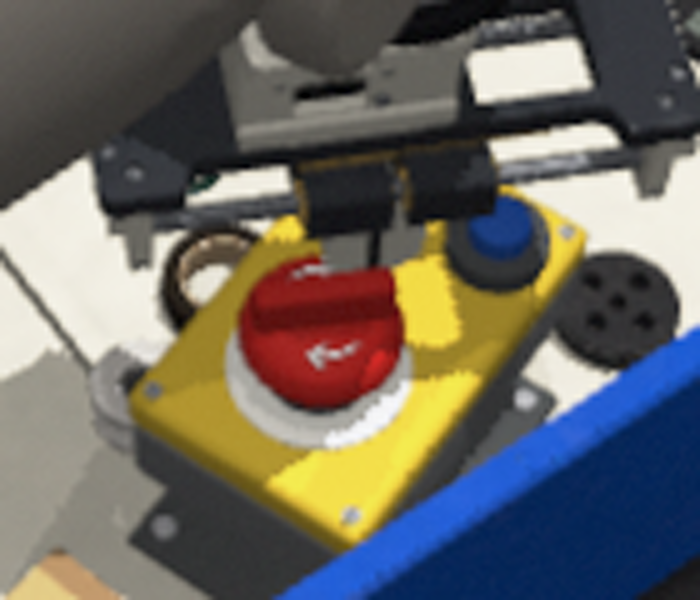

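```bash
python3 -m crank '[{"fingers":-1,"tx":0,"ty":0,"tz":-0.3,"roll":0},{"fingers":-1,"tx":0,"ty":0,"tz":-0.7,"roll":0},{"fingers":-1,"tx":-0.1,"ty":0,"tz":-1.0,"roll":0},{"fingers":-1,"tx":-0.5,"ty":0,"tz":-1.0,"roll":0},{"fingers":-1,"tx":-1.0,"ty":0,"tz":-1.0,"roll":0},{"fingers":-1,"tx":-1.0,"ty":0,"tz":-1.0,"roll":0},{"fingers":-1,"tx":-1.0,"ty":0,"tz":-1.0,"roll":0},{"fingers":-1,"tx":-1.0,"ty":0,"tz":-1.0,"roll":0}]'; 
cat > chk.py <<'E'
from h import *
import sys
d=np.load("side0.npz"); im,D=snap("side",sys.argv[1]); P=cloud("side",D); P0=cloud("side",d['D'])
def red(im):
    H=cv2.cvtColor(im,cv2.COLOR_RGB2HSV); return ((H[...,0]<8)|(H[...,0]>172))&(H[...,1]>130)
for Q,i in((P0,d['im']),(P,im)):
    m=red(i)&(np.hypot(Q[...,0]-.4915,Q[...,1]-.3367)<.034); z=Q[...,2][m]; t=np.percentile(z,97)-.003
    c=cv2.minAreaRect((Q[m&(Q[...,2]>t)][:,:2]*1000).astype(np.float32)); print(m.sum(),np.percentile(z,[5,50,90,95,99]).round(4),c)
cv2.imwrite(f"pics/z{sys.argv[1]}.png",cv2.resize(im[150:270,240:380],(700,600),interpolation=cv2.INTER_CUBIC)[:,:,::-1])
E
python3 chk.py s4; sed -i 's/.4915,.3367\]/.5743,.3375]/' st.py; python3 st.py
python3 - <<'E'
from h import *
for n,c in(("top",(306.7,137.6)),("side",(339.8,195.))): print(ray(n,*c,.1445),ray(n,*c,.148))
E
```

```text
time: 10.3
tool_pos: [0.5304, 0.3775, 0.2333]
tool_rot: [-0.602, 1.569, -2.618]
contact_force: [0.4, -0.0, -0.5]
opening: 0.0005
747 [0.1537 0.1639 0.1827 0.1835 0.1843] ((491.3016662597656, 337.10791015625), (47.51931381225586, 11.753595352172852), 19.43301773071289)
753 [0.1541 0.1639 0.1825 0.1834 0.1846] ((491.3321533203125, 337.0035400390625), (48.16913604736328, 11.723708152770996), 18.68745994567871)
t 10.35 pos [0.5304 0.3775 0.2333] tipz 0.2083 open 0.0007 F [ 0.4  -0.63 -0.16] M [-0.15  0.16  0.05] q6 0.95 tooly deg -25.48
to axis: ty,tz units 1.421 0.431
[0.57458681 0.33820647 0.1445    ] [0.57373879 0.33844533 0.148     ]
[0.57460061 0.33660387 0.1445    ] [0.57284068 0.3350118  0.148     ]
```

```bash
python3 -m crank '[{"fingers":-1,"tx":0,"ty":0.2,"tz":0.05,"roll":0.4},{"fingers":-1,"tx":0,"ty":0.6,"tz":0.15,"roll":0.9},{"fingers":-1,"tx":0,"ty":1.0,"tz":0.3,"roll":1.5},{"fingers":-1,"tx":0,"ty":1.42,"tz":0.43,"roll":2.1},{"fingers":-1,"tx":0.2,"ty":1.42,"tz":0.43,"roll":2.5},{"fingers":-1,"tx":0.7,"ty":1.42,"tz":0.43,"roll":2.5},{"fingers":-1,"tx":1.2,"ty":1.42,"tz":0.43,"roll":2.5},{"fingers":-1,"tx":1.2,"ty":1.42,"tz":0.43,"roll":2.5}]'; python3 st.py
```

```text
time: 11.35
tool_pos: [0.5736, 0.3373, 0.1839]
tool_rot: [-0.278, 1.566, -2.73]
contact_force: [-0.5, 0.1, -0.2]
opening: 0.0007
t 11.35 pos [0.5736 0.3373 0.1839] tipz 0.1589 open 0.0007 F [-0.5   0.12 -0.19] M [-0.08  0.11  0.03] q6 1.3 tooly deg -50.47
to axis: ty,tz units 0.008 -0.016
```

```bash
python3 -m crank '[{"fingers":-1,"tx":0.1,"ty":0,"tz":0,"roll":0},{"fingers":-1,"tx":0.2,"ty":0,"tz":0,"roll":0},{"fingers":-1,"tx":0.3,"ty":0,"tz":0,"roll":0},{"fingers":-1,"tx":0.4,"ty":0,"tz":0,"roll":0},{"fingers":-1,"tx":0.45,"ty":0,"tz":0,"roll":0},{"fingers":-1,"tx":0.48,"ty":0,"tz":0,"roll":0},{"fingers":-1,"tx":0.48,"ty":0,"tz":0,"roll":0},{"fingers":-1,"tx":0.48,"ty":0,"tz":0,"roll":0}]'; python3 st.py
```

```text
time: 12.35
tool_pos: [0.5747, 0.3379, 0.1672]
tool_rot: [3.036, 1.57, 0.584]
contact_force: [-1.1, -0.5, 2.4]
opening: 0.0004
t 12.35 pos [0.5747 0.3379 0.1672] tipz 0.1422 open 0.0004 F [-1.09 -0.51  2.4 ] M [-0.11  0.22  0.04] q6 1.3 tooly deg -50.47
to axis: ty,tz units 0.002 0.013
```

```bash
python3 -m crank '[{"fingers":-1,"tx":0.04,"ty":0,"tz":0,"roll":0},{"fingers":-1,"tx":0.08,"ty":0,"tz":0,"roll":0},{"fingers":-1,"tx":0.12,"ty":0,"tz":0,"roll":0},{"fingers":-1,"tx":0.14,"ty":0,"tz":0,"roll":0},{"fingers":-1,"tx":0.14,"ty":0,"tz":0,"roll":0},{"fingers":-1,"tx":0.14,"ty":0,"tz":0,"roll":0},{"fingers":-1,"tx":0.14,"ty":0,"tz":0,"roll":0},{"fingers":-1,"tx":0.14,"ty":0,"tz":0,"roll":0}]'; python3 st.py
```

```text
time: 13.35
tool_pos: [0.5747, 0.338, 0.1646]
tool_rot: [2.848, 1.568, 0.396]
contact_force: [-6.7, -3.0, 19.1]
opening: 0.0004
t 13.35 pos [0.5747 0.338  0.1646] tipz 0.1396 open 0.0004 F [-6.74 -3.   19.1 ] M [-0.66  1.23 -0.01] q6 1.3 tooly deg -50.46
to axis: ty,tz units 0.002 0.015
```

```bash
python3 -m crank '[{"fingers":-1,"tx":0.03,"ty":0,"tz":0,"roll":0},{"fingers":-1,"tx":0.04,"ty":0,"tz":0,"roll":0},{"fingers":-1,"tx":0.04,"ty":0,"tz":0,"roll":0},{"fingers":-1,"tx":0.04,"ty":0,"tz":0,"roll":0},{"fingers":-1,"tx":0.0,"ty":0,"tz":0,"roll":0},{"fingers":-1,"tx":-0.04,"ty":0,"tz":0,"roll":0},{"fingers":-1,"tx":-0.1,"ty":0,"tz":0,"roll":0},{"fingers":-1,"tx":-0.1,"ty":0,"tz":0,"roll":0}]'; python3 st.py
python3 -m crank '[{"fingers":-1,"tx":-0.03,"ty":0,"tz":0,"roll":0},{"fingers":-1,"tx":-0.05,"ty":0,"tz":0,"roll":0},{"fingers":-1,"tx":-0.05,"ty":0,"tz":0,"roll":0},{"fingers":-1,"tx":-0.05,"ty":0,"tz":0,"roll":0},{"fingers":-1,"tx":-0.05,"ty":0,"tz":0,"roll":0},{"fingers":-1,"tx":-0.05,"ty":0,"tz":0,"roll":0},{"fingers":-1,"tx":-0.05,"ty":0,"tz":0,"roll":0},{"fingers":-1,"tx":-0.05,"ty":0,"tz":0,"roll":0}]'; python3 st.py
```

```text
time: 14.35
tool_pos: [0.5747, 0.3379, 0.1655]
tool_rot: [3.009, 1.57, 0.557]
contact_force: [-0.4, -0.7, 3.6]
opening: 0.0009
t 14.35 pos [0.5747 0.3379 0.1655] tipz 0.1405 open 0.0009 F [-0.38 -0.71  3.56] M [-0.08  0.2  -0.01] q6 1.3 tooly deg -50.47
to axis: ty,tz units 0.002 0.013
time: 15.35
tool_pos: [0.5746, 0.3379, 0.1674]
tool_rot: [-3.117, 1.571, 0.714]
contact_force: [0.8, 0.9, 2.8]
opening: 0.0005
t 15.35 pos [0.5746 0.3379 0.1674] tipz 0.1424 open 0.0005 F [0.82 0.86 2.84] M [0.01 0.05 0.02] q6 1.3 tooly deg -50.47
to axis: ty,tz units 0.002 0.012
```

```bash
python3 -m crank '[{"fingers":-1,"tx":-0.3,"ty":0,"tz":0,"roll":0},{"fingers":-1,"tx":-0.9,"ty":0,"tz":0,"roll":0},{"fingers":-1,"tx":-1.8,"ty":0,"tz":0,"roll":0},{"fingers":-1,"tx":-2.6,"ty":0,"tz":0,"roll":0},{"fingers":-1,"tx":-3,"ty":0,"tz":0.5,"roll":0},{"fingers":-1,"tx":-3,"ty":0,"tz":1.5,"roll":0},{"fingers":-1,"tx":-3,"ty":0,"tz":2.5,"roll":0},{"fingers":-1,"tx":-3,"ty":0,"tz":2.5,"roll":0}]'; python3 st.py; python3 chk.py s5
python3 - <<'E'
from h import *
for n in ("top","side"):
    d=np.load(n+"0.npz"); im,D=read_camera(n); 
    for I,Dd in((d['im'],d['D']),(im,D)):
        H=cv2.cvtColor(I,cv2.COLOR_RGB2HSV); P=cloud(n,Dd)
        for nm,lo,hi,c in(("blue",98,125,(.5745,.3375)),("green",45,90,(.557,.386))):
            m=(H[...,0]>lo)&(H[...,0]<hi)&(H[...,1]>100)&(np.hypot(P[...,0]-c[0],P[...,1]-c[1])<.015)&(P[...,2]>.12); print(n,nm,m.sum(),np.median(P[...,2][m]) if m.any() else None)
E
```

```text
time: 16.35
tool_pos: [0.4956, 0.2729, 0.2882]
tool_rot: [-0.175, 1.57, -2.627]
contact_force: [0.0, 1.1, 0.9]
opening: 0.0007
t 16.35 pos [0.4956 0.2729 0.2882] tipz 0.2632 open 0.0007 F [0.02 1.07 0.92] M [-0.07  0.11  0.02] q6 1.25 tooly deg -50.51
to axis: ty,tz units 0.007 -2.546
747 [0.1537 0.1639 0.1827 0.1835 0.1843] ((491.3016662597656, 337.10791015625), (47.51931381225586, 11.753595352172852), 19.43301773071289)
743 [0.1541 0.1638 0.1826 0.1834 0.1845] ((491.9327392578125, 336.7526550292969), (47.41844940185547, 11.97954273223877), 18.443328857421875)
top blue 130 0.14481271293910442
top green 130 0.14444303577558842
top blue 131 0.14431074192840476
top green 130 0.1445273449711832
side blue 132 0.14420238364651072
side green 124 0.14421063832173597
side blue 0 None
side green 11 0.14521794138591992
```

View pics/s5.png

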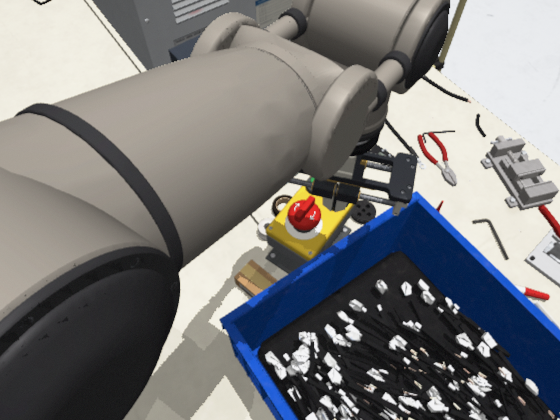

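```bash
python3 -c "from cell import *; print(hand_in())"
```

```text
the job is handed in; nothing more can be done
None
```

The stop-circuit test is done in the order asked and handed in at about 16.5 s. I used only pushes with the shut fingertips.

1. **Stop button pressed:** I pushed the ridge's top down to the end stop, where the force rose to about 12 N. After I let go, the head stayed about 7.6 mm lower, so it had latched.
2. **Head twisted:** I turned it about 45° clockwise by pushing sideways on one flank of the ridge. After I backed off, it was out at its starting height and within about 1° of its starting angle.
3. **Blue reset pressed:** I pushed it down to its end stop (19 N, then slightly further). Just off the stop on the way up the spring force read about 3.6 N, which fits the stated 4 N fully down. The top camera then put it back at its starting height, within 0.5 mm.

**Last checks:**
- **Red head:** it was out and back at its starting angle.
- **Green button:** its height was unchanged, and I never touched it.
- **Arm:** it was clear above the station.
- **Loose items:** I saw no sign that the roller, carton or tape had moved in the last side view, but I did not measure them.

**What disagreed:**
- **Heights:** the ridge's top came out about 6 mm lower than the task text states, by both camera and touch. The blue button came out 2 to 4 mm lower. I went by the force rise at each end stop instead of the stated heights.
- **Side camera:** the arm hid the blue button in the last side view, so its final height rests on the top camera alone.

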